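# Hold the recessed reset button down with the stylus

### The job

The bench motor's controller has tripped. Twist its dust cap anticlockwise, seen from above, as far as it goes, so that the hole in the cap lies over the hole in the neck; then take the metal stylus out of its wooden stand, reach its thin shaft straight down through the hole, push the recessed reset button all the way down and keep it down. Finish still gripping the stylus with the button held down, and leave the models, the dropper bottle and the bowl where they are.

Things in the scene. Friction and masses are not known exactly. Their poses are not given: they have to be found in the camera images.
- controller: Grey box, 140 x 112 mm on plan (x by y), 56 mm high, fixed to the mat. Origin: centre of its underside, z up; its front (aluminium panel, black dial) looks along its own -x. On its top, centred, a round neck 68 mm across, its top 66 mm above the mat, carries the grey dust cap. A vertical 14 mm hole goes through neck and box top at own x = -23 mm, y = 0; the reset button lies below it.
- dust_cap (a joint): Angle of the dust cap about the vertical axis through the controller's centre: 0 = shut, 1.4 rad = open, at the stop (turned anticlockwise from above). Starts at 0 to 0.35, stays where left (friction 0.06 N m), cannot be lifted off. At 1.4 the cap's hole is exactly over the neck's hole and the grip bar runs along the controller's y; at q the cap is turned 1.4 - q clockwise from that.
- cap_grip (a point): On the cap's axis, inside its grip bar, 88 mm above the mat; turns with the cap: own x across the bar, away from the cap's hole, y along the bar. The cap is a disc 72 mm across, 8 mm thick (its top 74 mm above the mat), with a 16 mm hole 23 mm from the axis, square to the bar. The black bar is 12 mm thick, 46 mm long, rises 24 mm above the disc (top 98 mm above the mat).
- aperture (a point): Centre of the 14 mm hole at the top face of the neck, 66 mm above the mat, 8 mm below the top of the cap's disc. Fixed to the controller.
- reset_button (a joint): Travel of the reset button, a round 18 mm push button below the hole: 0 = up, 0.006 m = all the way down. A spring pushes it up with 1.5 N at the top and 4.5 N when fully down; it does not latch.
- button_top (a point): Centre of the button's top face; 45 mm above the mat when up, that is 21 mm below the top of the neck and 29 mm below the top of the cap's disc. Moves with the button.
- stylus: Loose round metal stylus, 120 mm long, 0.05 kg. Origin: centre of its flat tip, z towards the handle. Straight shaft 6 mm across from 0 to 58 mm, then the handle, 14 mm across, from 58 to 120 mm. Starts upright in the stand, shaft in its hole, the handle's shoulder on the stand's top (tip 8 mm, handle 66 to 128 mm above the mat).
- stylus_grip (a point): Point on the stylus axis in the handle, 92 mm above the tip.
- stylus_stand: Wooden block, 66 x 54 mm and 66 mm high, fixed to the mat, with one vertical 9 mm hole in the middle of its top. Origin at the centre of its underside, z up.
- plaster_model_1: Yellowish plaster dental model, 55 x 58 x 24 mm, loose bystander. Origin at the centre of its underside.
- plaster_model_2: Pinkish plaster dental model, 55 x 58 x 24 mm, loose bystander. Origin at the centre of its underside.
- dropper_1: White dropper bottle, 28 mm across, 78 mm high, loose bystander. Origin at the centre of its underside.
- mixing_bowl: Green mixing bowl, 111 mm across, 62 mm high, loose bystander. Origin at the centre of its underside.

How it is judged:
On the way, in this order (a step that is already met when the one before it is completed fails the run):
1. the dust cap is twisted open (more than 1.25 rad) with the stylus still in its stand (value of joint dust_cap above 1.25 rad and height (world z) of stylus below 0.03 m), for 0.2 s.
2. the stylus is drawn out of the stand in the gripper (tip more than 70 mm above the mat) (height (world z) of stylus above 0.07 m and contact force between the fingers and stylus above 1 N), for 0.2 s.
3. the stylus, held in the gripper, is through the hole and has the button down (value of joint reset_button above 0.0045 m and contact force between stylus and reset_button above 1.5 N and contact force between the fingers and stylus above 2 N and horizontal distance between stylus and aperture below 0.007 m and value of joint dust_cap above 1.2 rad and angle between stylus's own z axis and vertical below 0.2 rad), for 0.2 s.
At the end, for the whole second after the job is handed in: The fingers still grip the stylus (more than 2 N), which stands upright within 0.2 rad with its tip within 7 mm (horizontally) of the hole's centre and presses the reset button with more than 1.5 N; the button is down by more than 4.5 mm of its 6 mm; the dust cap is open beyond 1.2 rad (all of step 3); the arm keeps its last pose, push and grip.
It fails at once if the plaster_model_1 is moved by more than 30 mm (distance of plaster_model_1 from where it was at the start of the episode above 0.03 m).
It fails at once if the plaster_model_2 is moved by more than 30 mm (distance of plaster_model_2 from where it was at the start of the episode above 0.03 m).
It fails at once if the dropper_1 is moved by more than 30 mm (distance of dropper_1 from where it was at the start of the episode above 0.03 m).
It fails at once if the mixing_bowl is moved by more than 30 mm (distance of mixing_bowl from where it was at the start of the episode above 0.03 m).
It also fails if it takes over 58 s, if anything falls off the work surface, if the arm or the gripper's body presses on something with over 40 N, if the wrist force passes 120 N, or if a joint passes its speed limit or range.

### The arm

A 6-joint arm with a two-finger parallel gripper is mounted at the origin on a cart in front of the work surface, level with it; the furniture and walls round the work are solid. World frame = base frame: x ahead of the robot, y to its left, z up, the work surface at z = 0. Lengths are in m, angles in rad, forces in N, time in s.
With the tool pointing down it reaches from about 0.375 to 0.9 m from the base axis. Payload 3.1 kg.
Tool frame: the origin (TCP) lies midway between the tips of the shut fingers; the grasp point (between the pads) lies robot.grip_depth behind it (robot.grip_depth is the distance from the TCP to the grasp point, in m); z points along the fingers, y is the line along which they close (so a half turn about z gives the same grasp; the last joint's range is limited). The gripper opens to 87 mm and grips with 3 to 60 N. Pads are 19 mm wide; open, the fingers measure 117 mm over their backs; the gripper's body (75 mm by 190 mm) begins 51 mm behind the grasp point.
Start: joints at [0.958, 0.527, 1.433, -0, 1.181, -0.178], TCP at [0.263, 0.567, 0.223] pointing down, gripper open.
Joint ranges: [-3.08, 3.08], [-0.75, 2.2], [0.22, 2.44], [-1.43, 4.57], [0, 2.65], [-2.85, 2.85]. Speed limits (rad/s): [2.79, 2.79, 3.14, 3.14, 3.14, 3.14].

### API

Orientations are given as a unit quaternion [x, y, z, w].
In Python, from rig import robot gives the robot as it stands.
- The arm moves only by the tool shift_gripper, called after ">>>" as name(argument=value, ...) on one line, values as JSON. Schema: {"type":"object","properties":{"steps":{"type":"array","items":{"type":"number"},"minItems":4,"maxItems":80},"jaw":{"type":"number"},"grip_n":{"type":"number"},"only":{"type":"string"},"quiet":{"type":"boolean"},"lines":{"type":"string"}},"required":["steps"],"additionalProperties":false}. steps is one flat list of numbers that holds 1 to 20 rows one after another, with no inner brackets; each row has 4 numbers: dx, dy, dz in m, then a turn about the tool's z in rad; each row shifts and turns the commanded pose from where the row before left it, along the tool's axes as they then stand; what a row does not reach is not made up. A row lasts 1/12 s, in which the tool goes at most 0.0417 m and 0.125 rad, less where a joint would pass 70% of its speed; a pose out of reach is approached as far as the arm can. jaw is the finger opening in m, set as the call begins (left out keeps the last). The fingers move at their own pace and stop on an object; grip_n is the grip in N (left out, the last holds). Time passes only in rows, so rows that do not move let the fingers close. The tool returns the time, the measured TCP pose, the force, the opening and the grip force at its end. only (a regular expression) keeps the lines of the reply that match it, lines (a string "A,B") keeps lines A to B, and quiet returns only ok. Input that does not fit is refused with a message, and nothing moves.
- robot.get_obs(): the state, without advancing time (a new reading comes with each control period).
- robot.camera(name): name is "side" or "top" or "wrist"; returns a dict with "img" (420x560x3 uint8, red, green, blue), "fx", "fy", "cx", "cy" (pixels), "xyz" and "attitude" of the camera in the world. Camera axes: x right, y down, z forward; pixel columns grow to the right and rows downward; lengths in m; the calibration is good to about 2 mm. A picture is of the moment at which its call begins. There is no depth.
- robot.hand_in(): hands the job in; it is judged then, once.
The state is a dict: "time": time; "q": joint angles; "joint_velocities": joint speeds; "joint_torque": joint torques, N m; "position": TCP position; "tool_rot": TCP orientation; "ft_force": force on the tool from outside, world axes, zero at the start; "moment": the same for the moment, N m; "grip_width": finger opening in m; "grip_force": force on a finger pad.
Only numpy, scipy, OpenCV 4.12 (cv2) and the standard library are available. Lean on these libraries where they do the work, as an engineer would, in place of code of your own. Each camera call takes 0.05 s, during which the arm holds its last target. There are 200 camera calls.

## Working session

There is one attempt and no reset: what is moved stays moved. The work goes in short steps, Python scripts to look and compute and a tool call to move; the robot and the scene stay as the last step left them, time stands still between calls to the robot, and variables do not carry over. Pictures are saved under pics/ and viewed, at most 10 in all, crops included, and the job is handed in when it is done.

```bash
ls; mkdir -p pics
```

Run:
```python
from rig import robot
import cv2
for n in ("top","side"):
    c=robot.camera(n); cv2.imwrite(f"pics/{n}1.png",c["img"][:,:,::-1])
    print(n,{k:v for k,v in c.items() if k!="img"})
print(robot.get_obs(),robot.grip_depth)
```

```text
pics
rig.py
top {'fx': 523.7696291075071, 'fy': 523.7696291075071, 'cx': 272.76418866533584, 'cy': 217.6810869593389, 'xyz': array([0.4085096 , 0.12021638, 0.99097378]), 'attitude': array([-0.67465888,  0.73099344, -0.07433838,  0.07041164])}
side {'fx': 462.6487308886415, 'fy': 462.6487308886415, 'cx': 277.7047247155012, 'cy': 206.00521902889966, 'xyz': array([ 0.53229951, -0.63899098,  0.45828615]), 'attitude': array([ 0.84141909, -0.0039223 ,  0.01771042, -0.54007858])}
{'time': 0.1, 'q': array([ 9.57510134e-01,  5.28362789e-01,  1.43376255e+00, -2.36288899e-05,
        1.18142853e+00, -1.78515116e-01]), 'joint_velocities': array([-0.00158937, -0.00173916, -0.00279232, -0.00052123,  0.00052258,
       -0.00019158]), 'joint_torque': array([ 2.65312201e-04, -4.40985811e+01, -1.77150321e+01,  6.34965277e-02,
        5.34286292e-02, -5.58711690e-05]), 'position': array([0.2628524 , 0.56630929, 0.2216796 ]), 'tool_rot': array([ 2.15672940e-01,  9.76465166e-01, -9.08972971e-04, -3.68081236e-04]), 'ft_force': array([-0.73264364,  0.62398379,  0.12134183]), 'moment': array([0.04186319, 0.03219958, 0.00232569]), 'grip_force': 0.0, 'grip_width': 0.08693524543113566} 0.0187
```

View pics/top1.png

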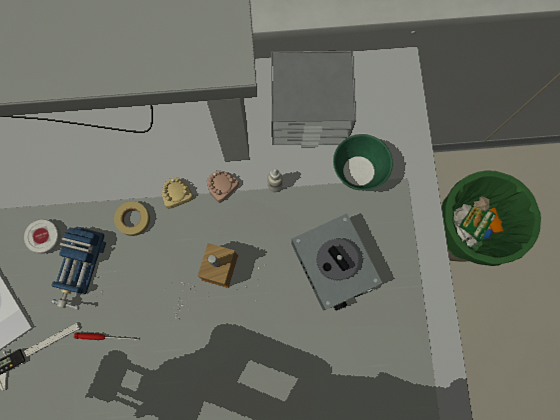

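View pics/side1.png

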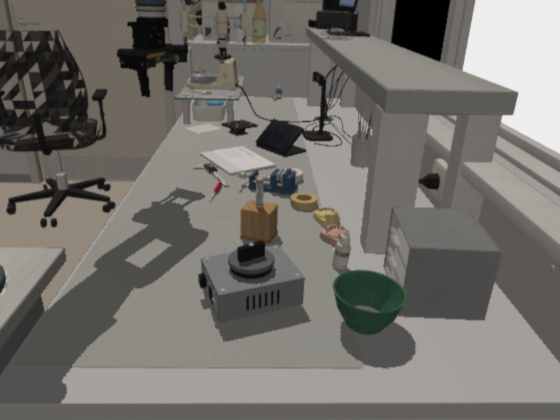

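The top view shows the controller around (338,260), with the cap at about (339,258). The stand is at (217,265) with the stylus top at (213,260). The bowl is at (362,163), the dropper at (275,180) and the models at (176,192) and (222,185). The side view shows the cap at (251,258) and the stand at (260,220) with the stylus. A shelf hangs over the far side. I'll enlarge both views.

Run:
```python
import cv2
a=cv2.imread("pics/top1.png")[205:315,190:390]; cv2.imwrite("pics/topc.png",cv2.resize(a,None,fx=4,fy=4,interpolation=cv2.INTER_CUBIC))
a=cv2.imread("pics/side1.png")[170:320,190:310]; cv2.imwrite("pics/sidec.png",cv2.resize(a,None,fx=4,fy=4,interpolation=cv2.INTER_CUBIC))
```

```text
(no output)
```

View pics/topc.png

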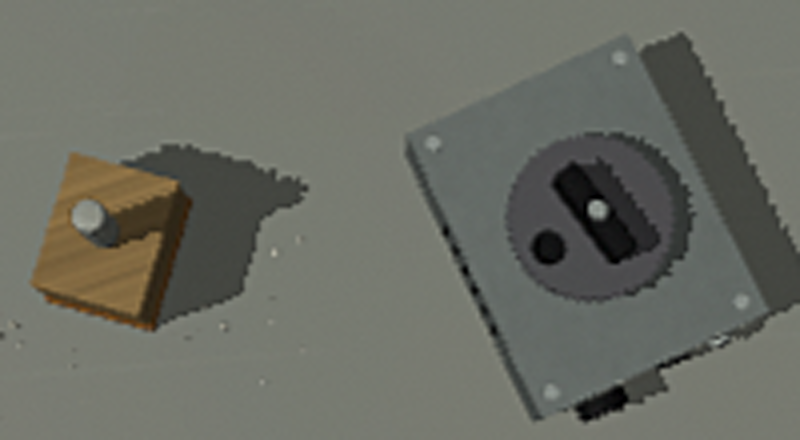

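View pics/sidec.png

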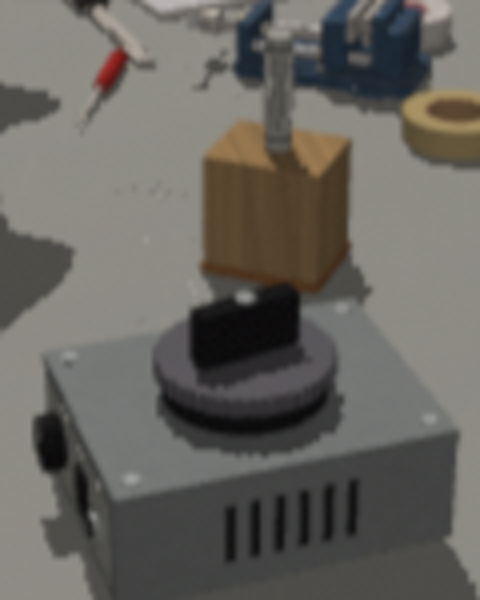

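Create h.py:
```python
import numpy as np
from scipy.spatial.transform import Rotation as R
CAL={'top':(523.77,272.764,217.681,[0.4085096,0.12021638,0.99097378],[-0.67465888,0.73099344,-0.07433838,0.07041164]),
'side':(462.649,277.705,206.005,[0.53229951,-0.63899098,0.45828615],[0.84141909,-0.0039223,0.01771042,-0.54007858])}
def ray(n,u,v):
    f,cx,cy,p,q=CAL[n] if isinstance(n,str) else n
    return np.array(p),R.from_quat(q).apply([(u-cx)/f,(v-cy)/f,1])
def atz(n,u,v,z):
    p,d=ray(n,u,v); return p+d*(z-p[2])/d[2]
def tri(*rs):
    A=[];b=[]
    for p,d in rs:
        d=d/np.linalg.norm(d);M=np.eye(3)-np.outer(d,d);A.append(M);b.append(M@p)
    x=np.linalg.lstsq(np.vstack(A),np.hstack(b),rcond=None)[0]
    return x,[np.linalg.norm(M@x-c) for M,c in zip(A,b)]
def T(x,y): return ((x+.5)/4-.5+190,(y+.5)/4-.5+205)
def S(x,y): return ((x+.5)/4-.5+190,(y+.5)/4-.5+170)
```

Run:
```python
from h import *
np.set_printoptions(precision=4,suppress=True)
print('bar',tri(ray('top',*T(597,209)),ray('side',*S(245,297))))
print('sty',tri(ray('top',*T(88,213)),ray('side',*S(278,30))))
sc=[atz('top',*T(*c),.057) for c in((620,58),(433,143),(742,300),(551,391))];print('ctr',np.mean(sc,0))
ctop=np.mean(sc,0)
s2=[tri(ray('top',*T(*a)),ray('side',*S(*b))) for a,b in (((433,143),(342,307)),((742,300),(130,478)),((551,391),(69,357)),((620,58),(429,418)))];print(s2)
fx=(sc[0]-sc[2]+sc[1]-sc[3])[:2];fy=(sc[1]-sc[0]+sc[3]-sc[2])[:2]
print('yaw',np.arctan2(fx[1],fx[0]),np.arctan2(fy[1],fy[0])-np.pi/2)
b=[atz('top',*T(*c),.098) for c in((552,182),(577,160),(637,243),(612,264))]
d=(b[0]+b[1]-b[2]-b[3])[:2];print('bar',np.arctan2(d[1],d[0]),np.mean(b,0))
h=atz('top',*T(548,247),.074);print('hole',h)
```

```text
bar (array([0.5159, 0.0004, 0.0993]), [np.float64(0.0003150963410908472), np.float64(0.0003150963410911824)])
sty (array([0.5269, 0.2143, 0.1299]), [np.float64(0.0008494124516597897), np.float64(0.0008494124516594849)])
ctr [0.5162 0.0002 0.057 ]
[(array([0.5565, 0.0654, 0.0584]), [np.float64(0.0003404335832035116), np.float64(0.0003404335832027445)]), (array([ 0.4752, -0.0648,  0.0588]), [np.float64(0.00038768582078672095), np.float64(0.00038768582078705554)]), (array([0.4425, 0.0234, 0.0572]), [np.float64(0.00022807151772791858), np.float64(0.00022807151772794246)]), (array([ 0.5887, -0.0227,  0.0587]), [np.float64(0.0001575494253533457), np.float64(0.000157549425352735)])]
yaw 0.3536518627801578 0.35289010964780343
bar 0.5291778745917416 [0.5152 0.0015 0.098 ]
hole [0.5043 0.0202 0.074 ]
```

Add to h.py:
```python
def go(t,psi=None):
    from rig import robot
    o=robot.get_obs(); r=R.from_quat(o['tool_rot']); y=r.apply([0,1,0]); p=np.arctan2(y[1],y[0])
    d=r.inv().apply(np.array(t)-o['position'])
    n=np.linalg.norm(d)
    print('d tool',d.round(4),'n',n.round(4),'psi',p.round(4),'turn',None if psi is None else round(-((psi-p+np.pi)%(2*np.pi)-np.pi),4),'F',o['ft_force'].round(1),'q',o['q'].round(2),'tilt',np.arccos(-r.apply([0,0,1])[2]).round(4),o['time'])
```

```bash
python3 -c "
from h import *
go([.516,.0003,.20],-1.05)"
```

```text
d tool [-0.468  -0.4067  0.0223] n 0.6204 psi 1.136 turn 2.186 F [-0.7  0.6  0.1] q [ 0.96  0.53  1.43 -0.    1.18 -0.18] tilt 0.002 0.1
```

>>> shift_gripper(steps=[-0.026, -0.0226, 0.0012, 0, -0.026, -0.0226, 0.0012, 0, -0.026, -0.0226, 0.0012, 0, -0.026, -0.0226, 0.0012, 0, -0.026, -0.0226, 0.0012, 0, -0.026, -0.0226, 0.0012, 0, -0.026, -0.0226, 0.0012, 0, -0.026, -0.0226, 0.0012, 0, -0.026, -0.0226, 0.0012, 0, -0.026, -0.0226, 0.0012, 0, -0.026, -0.0226, 0.0012, 0, -0.026, -0.0226, 0.0012, 0, -0.026, -0.0226, 0.0012, 0, -0.026, -0.0226, 0.0012, 0, -0.026, -0.0226, 0.0012, 0, -0.026, -0.0226, 0.0012, 0, -0.026, -0.0226, 0.0012, 0, -0.026, -0.0226, 0.0012, 0], jaw=0.06)

```text
time: 1.6
position: [0.5165, -0.0009, 0.2006]
tool_rot: [0.216, 0.976, 0.0, -0.0]
ft_force: [0.4, 0.7, -0.6]
grip_width: 0.0599
grip_force: 0.0
```

>>> shift_gripper(steps=[0, 0, 0, 0.12, 0, 0, 0, 0.12, 0, 0, 0, 0.12, 0, 0, 0, 0.12, 0, 0, 0, 0.12, 0, 0, 0, 0.12, 0, 0, 0, 0.12, 0, 0, 0, 0.12, 0, 0, 0, 0.12, 0, 0, 0, 0.12, 0, 0, 0, 0.12, 0, 0, 0, 0.12, 0, 0, 0, 0.12, 0, 0, 0, 0.12, 0, 0, 0, 0.12, 0, 0, 0, 0.12, 0, 0, 0, 0.12, 0, 0, 0, 0.12, 0, 0, 0, 0, 0, 0, 0, 0])

```text
time: 3.27
position: [0.5161, 0.0008, 0.2007]
tool_rot: [0.962, 0.271, -0.0, -0.0]
ft_force: [0.3, 0.6, 0.0]
grip_width: 0.0603
grip_force: 0.0
```

```bash
python3 -c "
from h import *
go([.516,.0003,.20],-1.05)
go([.516,.0003,.0775],-1.05)
from rig import robot;import cv2
c=robot.camera('wrist');cv2.imwrite('pics/w1.png',c['img'][:,:,::-1]);print({k:v for k,v in c.items() if k!='img'})"
```

```text
d tool [-0.0003  0.0004  0.0007] n 0.0009 psi -1.0209 turn 0.0291 F [0.3 0.6 0. ] q [-0.22  0.41  1.73 -0.    1.    0.81] tilt 0.0007 3.2667
d tool [-0.0002  0.0005  0.1232] n 0.1232 psi -1.0209 turn 0.0291 F [0.3 0.6 0. ] q [-0.22  0.41  1.73 -0.    1.    0.81] tilt 0.0007 3.2667
{'fx': 298.1855981400005, 'fy': 298.1855981400005, 'cx': 278.50237123650004, 'cy': 206.4914624847396, 'xyz': array([0.57811028, 0.04002814, 0.36344387]), 'attitude': array([ 0.86439799, -0.48447958, -0.06591169,  0.11726593])}
```

View pics/w1.png

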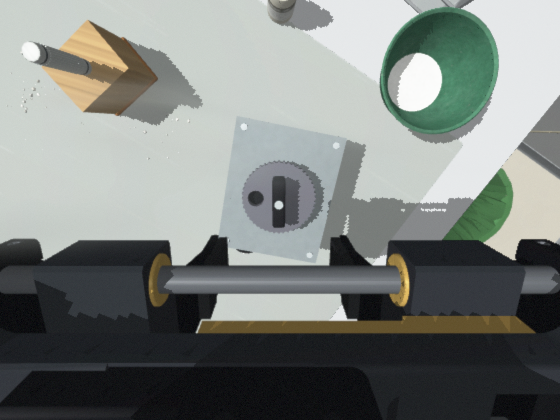

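The wrist view shows the cap bar upright in the picture between the fingers, with its screw at (279,205). It is well aligned, so I'll descend.

>>> shift_gripper(steps=[0, 0, 0.02, 0.015, 0, 0.0004, 0.03, 0, 0, 0, 0.03, 0, 0, 0, 0.022, 0, 0, 0, 0.012, 0, 0, 0, 0.008, 0, 0, 0, 0, 0, 0, 0, 0, 0])

```text
time: 3.98
position: [0.5167, 0.0004, 0.079]
tool_rot: [0.965, 0.263, -0.0, -0.0]
ft_force: [0.7, 0.0, 0.0]
grip_width: 0.0601
grip_force: 0.0
```

```bash
python3 -c "
from h import *
w=(298.186,278.502,206.491,[0.57811028,0.04002814,0.36344387],[0.86439799,-0.48447958,-0.06591169,0.11726593])
print(tri(ray(w,279,205),ray('top',*T(597,209)),ray('side',*S(245,297))))
print('sty',tri(ray(w,34,53),ray('top',*T(88,213)),ray('side',*S(278,30))))
go([.516,.0003,.0775],-1.03)"
```

```text
(array([0.5162777 , 0.00130396, 0.0986033 ]), [np.float64(0.001150351120651798), np.float64(0.0009552814651224062), np.float64(0.0007269913880718975)])
sty (array([0.5274941 , 0.21446558, 0.12943193]), [np.float64(0.0012035327612487444), np.float64(0.0002988247172780298), np.float64(0.0014852891846672126)])
d tool [-0.0007 -0.0003  0.0015] n 0.0017 psi -1.0381 turn -0.0081 F [0.7 0.  0. ] q [-0.22  0.61  1.82 -0.    0.71  0.82] tilt 0.0 3.9833
```

>>> shift_gripper(steps=[0, 0, 0.001, 0, 0, 0, 0, 0, 0, 0, 0, 0, 0, 0, 0, 0, 0, 0, 0, 0, 0, 0, 0, 0], jaw=0.0, grip_n=15)

```text
time: 4.48
position: [0.5167, 0.0004, 0.0783]
tool_rot: [0.965, 0.263, 0.0, 0.0]
ft_force: [-0.6, -0.1, -0.7]
grip_width: 0.0278
grip_force: 0.0
```

>>> shift_gripper(steps=[0, 0, 0, -0.1, 0, 0, 0, -0.1, 0, 0, 0, -0.1, 0, 0, 0, -0.1, 0, 0, 0, -0.1, 0, 0, 0, -0.1, 0, 0, 0, -0.1, 0, 0, 0, -0.1, 0, 0, 0, -0.1, 0, 0, 0, -0.1, 0, 0, 0, -0.1, 0, 0, 0, -0.1, 0, 0, 0, -0.1, 0, 0, 0, -0.06, 0, 0, 0, 0, 0, 0, 0, 0])

```text
time: 5.82
position: [0.5177, 0.0005, 0.0781]
tool_rot: [0.586, 0.81, 0.001, 0.001]
ft_force: [1.9, 1.5, -2.4]
grip_width: 0.0121
grip_force: 14.9
```

```bash
python3 -c "
from h import *
go([.516,.0003,.0775],.353)
from rig import robot;print(robot.get_obs()['moment'])"
```

```text
d tool [ 0.0004 -0.0016  0.0006] n 0.0018 psi 0.319 turn -0.034 F [ 1.9  1.5 -2.4] q [-0.22  0.61  1.82  0.    0.7  -0.54] tilt 0.0025 5.8167
[ 0.10636204 -0.429566   -0.02947998]
```

>>> shift_gripper(steps=[0, 0, 0, -0.03, 0, 0, 0, -0.03, 0, 0, 0, -0.01, 0, 0, 0, 0, 0, 0, 0, 0, 0, 0, 0, 0])

```text
time: 6.32
position: [0.5177, 0.0005, 0.0781]
tool_rot: [0.557, 0.831, 0.001, 0.001]
ft_force: [4.8, 2.0, -3.1]
grip_width: 0.0121
grip_force: 15.1
```

```bash
python3 -c "
from h import *
go([.516,.0003,.0775],.353)
from rig import robot;print(robot.get_obs()['moment'])"
```

```text
d tool [ 0.0005 -0.0016  0.0006] n 0.0018 psi 0.3893 turn 0.0363 F [ 4.8  2.  -3.1] q [-0.22  0.61  1.82  0.    0.7  -0.61] tilt 0.0025 6.3167
[ 0.31618425 -0.76090154 -0.25268329]
```

>>> shift_gripper(steps=[0, 0, 0, 0.02, 0, 0, 0, 0, 0, 0, 0, 0, 0, 0, 0, 0, 0, 0, 0, 0, 0, 0, -0.01, 0, 0, 0, -0.03, 0, 0, 0, -0.03, 0, 0, 0, -0.03, 0, 0, 0, -0.02, 0, 0, 0, 0, 0], jaw=0.06)

```text
time: 7.23
position: [0.5193, -0.0001, 0.2031]
tool_rot: [0.564, 0.825, 0.002, 0.005]
ft_force: [0.1, -0.6, -0.4]
grip_width: 0.0592
grip_force: 0.0
```

```bash
python3 -c "
from h import *
go([.5272,.2144,.195],.353)
from rig import robot;import cv2
c=robot.camera('wrist');cv2.imwrite('pics/w2.png',c['img'][:,:,::-1]);print({k:v for k,v in c.items() if k!='img'})"
```

```text
d tool [0.1971 0.0851 0.0077] n 0.2148 psi 0.3714 turn 0.0184 F [ 0.1 -0.6 -0.4] q [-0.22  0.41  1.72 -0.    1.   -0.59] tilt 0.0098 7.2333
{'fx': 298.1855981400005, 'fy': 298.1855981400005, 'cx': 278.50237123650004, 'cy': 206.4914624847396, 'xyz': array([0.4913721 , 0.06921313, 0.36543999]), 'attitude': array([0.97371522, 0.18192024, 0.02909943, 0.13392879])}
```

View pics/w2.png

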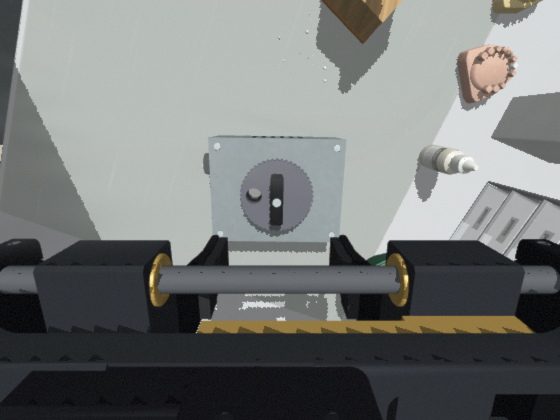

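The wrist view shows the bar now parallel to the controller's side panels. The cap hole at (254,194) has a lighter button visible inside it, so the cap is open. Next is the stylus.

>>> shift_gripper(steps=[0.02, 0.0085, 0.001, 0, 0.0328, 0.0142, 0.001, 0, 0.0328, 0.0142, 0.001, 0, 0.0328, 0.0142, 0.001, 0, 0.0328, 0.0142, 0.001, 0, 0.0328, 0.0142, 0.001, 0, 0.013, 0.006, 0.001, 0, 0, 0, 0, 0, 0, 0, 0, 0, 0, 0, 0, 0])

```text
time: 8.12
position: [0.524, 0.2141, 0.1901]
tool_rot: [0.565, 0.825, -0.001, -0.001]
ft_force: [0.4, -0.6, 0.1]
grip_width: 0.0599
grip_force: 0.0
```

```bash
python3 -c "
from h import *
from rig import robot;import cv2
w=(298.186,278.502,206.491,[0.4913721,0.06921313,0.36543999],[0.97371522,0.18192024,0.02909943,0.13392879])
print('hole',atz(w,254,194,.073),'screw',atz(w,277,203,.098))
go([.5272,.2144,.15],.353)
go([.5272,.2144,.0813],.353)
c=robot.camera('wrist');cv2.imwrite('pics/w3.png',c['img'][:,:,::-1]);print({k:v for k,v in c.items() if k!='img'})"
```

```text
hole [ 0.49566107 -0.0035226   0.073     ] screw [0.51813859 0.00231763 0.098     ]
d tool [-0.0009  0.0032  0.0401] n 0.0402 psi 0.3709 turn 0.0179 F [ 0.4 -0.6  0.1] q [ 0.19  0.49  1.61 -0.    1.04 -0.18] tilt 0.0025 8.1167
d tool [-0.0009  0.0034  0.1088] n 0.1089 psi 0.3709 turn 0.0179 F [ 0.4 -0.6  0.1] q [ 0.19  0.49  1.61 -0.    1.04 -0.18] tilt 0.0025 8.1167
{'fx': 298.1855981400005, 'fy': 298.1855981400005, 'cx': 278.50237123650004, 'cy': 206.4914624847396, 'xyz': array([0.49798298, 0.2832623 , 0.35288679]), 'attitude': array([0.97398832, 0.1824834 , 0.02338999, 0.13228556])}
```

View pics/w3.png

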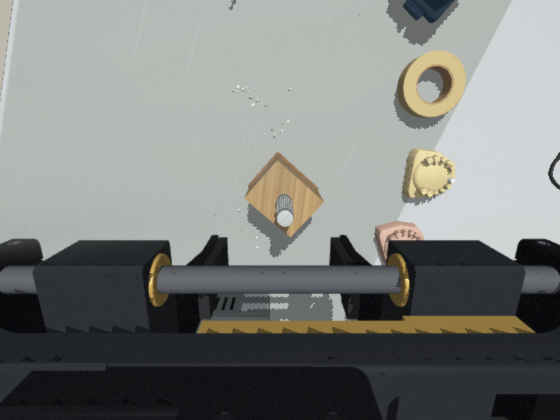

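The stylus top is at (285,218), about 3 mm to the right of the finger centre, which agrees with the triangulation.

>>> shift_gripper(steps=[-0.0005, 0.0033, 0.01, 0.008, 0, 0, 0.025, 0, 0, 0, 0.03, 0, 0, 0, 0.025, 0, 0, 0, 0.014, 0, 0, 0, 0.004, 0, 0, 0, 0, 0, 0, 0, 0, 0])

```text
time: 8.83
position: [0.5287, 0.2151, 0.0831]
tool_rot: [0.568, 0.823, 0.0, 0.0]
ft_force: [-1.1, 0.2, 0.4]
grip_width: 0.0597
grip_force: 0.0
```

```bash
python3 -c "
from h import *
w=(298.186,278.502,206.491,[0.49798298,0.2832623,0.35288679],[0.97398832,0.1824834,0.02338999,0.13228556])
print(tri(ray(w,285,218),ray('top',*T(88,213)),ray('side',*S(278,30))),atz(w,285,218,.128))
go([.5272,.2144,.0813],.353)"
```

```text
(array([0.52735477, 0.21645431, 0.12832684]), [np.float64(0.001910398816782525), np.float64(0.002006374566776049), np.float64(0.0014528765497567357)]) [0.52808156 0.21819218 0.128     ]
d tool [-0.0002 -0.0017  0.0018] n 0.0025 psi 0.3618 turn 0.0088 F [-1.1  0.2  0.4] q [ 0.19  0.65  1.69 -0.    0.81 -0.17] tilt 0.0006 8.8333
```

>>> shift_gripper(steps=[0, -0.001, 0, 0, 0, 0, 0, 0, 0, 0, 0, 0, 0, 0, 0, 0, 0, 0, 0, 0, 0, 0, 0, 0, 0, 0, 0, 0, 0, 0, 0, 0, 0, 0, 0, 0, 0, 0, 0, 0, 0, 0, 0, 0, 0, 0, 0, 0], jaw=0.0, grip_n=10)

```text
time: 9.83
position: [0.5272, 0.2155, 0.083]
tool_rot: [0.568, 0.823, 0.0, 0.0]
ft_force: [0.6, -0.8, 1.0]
grip_width: 0.0133
grip_force: 10.0
```

```bash
python3 -c "
from h import *
go([.5272,.2144,.0813],.353)"
```

```text
d tool [-0.001  -0.0004  0.0017] n 0.002 psi 0.363 turn 0.01 F [ 0.6 -0.8  1. ] q [ 0.19  0.65  1.69  0.    0.8  -0.17] tilt 0.0002 9.8333
```

>>> shift_gripper(steps=[0, 0, 0, 0, 0, 0, 0, 0, 0, 0, 0, 0, 0, 0, -0.005, 0, 0, 0, -0.015, 0, 0, 0, -0.02, 0, 0, 0, -0.025, 0, 0, 0, -0.025, 0, 0, 0, -0.02, 0, 0, 0, -0.007, 0, 0, 0, 0, 0, 0, 0, 0, 0, 0, 0, 0, 0], jaw=0.0, grip_n=40)

```text
time: 10.92
position: [0.5259, 0.2151, 0.1985]
tool_rot: [0.568, 0.823, -0.001, -0.001]
ft_force: [0.2, -0.4, -1.3]
grip_width: 0.0128
grip_force: 40.0
```

```bash
python3 -c "
from h import *
go([.4945,-.0075,.2],.353)"
```

```text
d tool [-0.1969 -0.1084 -0.0013] n 0.2248 psi 0.363 turn 0.01 F [ 0.2 -0.4 -1.3] q [ 0.19  0.48  1.6  -0.    1.06 -0.17] tilt 0.0033 10.9167
```

>>> shift_gripper(steps=[-0.015, -0.008, 0, 0, -0.026, -0.0143, 0, 0, -0.026, -0.0143, 0, 0, -0.026, -0.0143, 0, 0, -0.026, -0.0143, 0, 0, -0.026, -0.0143, 0, 0, -0.026, -0.0143, 0, 0, -0.018, -0.01, 0.015, 0, -0.008, -0.0045, 0.015, 0.01, 0, 0, 0, 0, 0, 0, 0, 0, 0, 0, 0, 0])

```text
time: 11.92
position: [0.4956, -0.0066, 0.1696]
tool_rot: [0.572, 0.82, -0.0, -0.001]
ft_force: [0.6, 0.5, -0.2]
grip_width: 0.0129
grip_force: 40.0
```

Run:
```python
from h import *
go([.4945,-.0075,.175],.353)
from rig import robot;import cv2
a=robot.camera('side')['img'][:,:,::-1];t=robot.camera('top')['img'][:,:,::-1]
A=cv2.resize(a[170:320,190:290],None,fx=4,fy=4,interpolation=cv2.INTER_CUBIC)
B=cv2.resize(t[205:305,290:390],None,fx=4,fy=4,interpolation=cv2.INTER_CUBIC)
o=np.zeros((600,800,3),np.uint8);o[:,:400]=A;o[:400,400:]=B;cv2.imwrite('pics/st.png',o)
```

```text
d tool [-0.0004 -0.0014 -0.0054] n 0.0056 psi 0.3534 turn 0.0004 F [ 0.6  0.5 -0.2] q [-0.24  0.43  1.81  0.    0.9  -0.59] tilt 0.0014 11.9167
```

View pics/st.png

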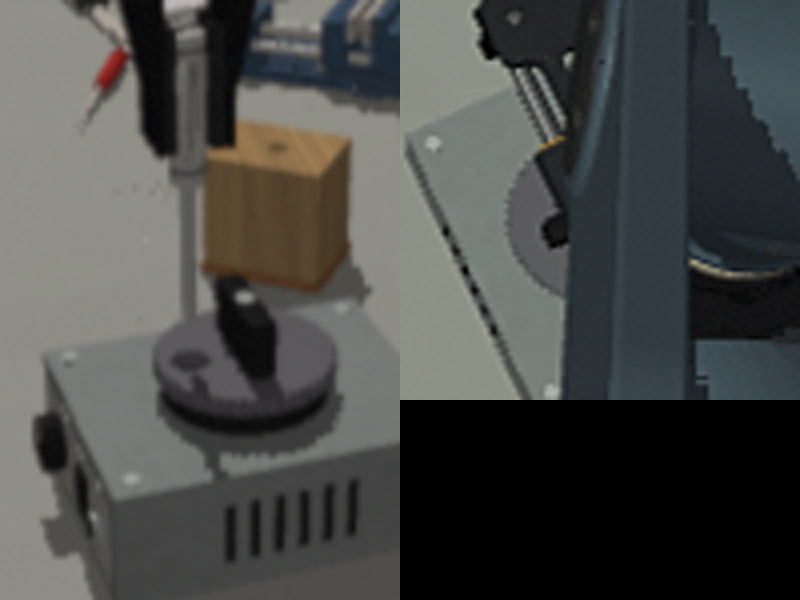

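The side view shows the shaft running straight down to its tip at (189,314), directly above the cap hole at (190,358). I'll check depth from the known heights.

Run:
```python
from h import *
for c,z in (((189,315),.0946),((187,181),.1526),((190,358),.074)): print(atz('side',*S(*c),z))
print(np.array([.516,.0005])+.023*np.array([-np.cos(.353),-np.sin(.353)]))
from rig import robot; import cv2
c=robot.camera('wrist');cv2.imwrite('pics/w4.png',cv2.resize(c['img'][120:300,180:380,::-1],None,fx=3,fy=3,interpolation=cv2.INTER_CUBIC));print({k:v for k,v in c.items() if k!='img'})
```

```text
[ 0.49385981 -0.00601629  0.0946    ]
[ 0.4937172  -0.00544309  0.1526    ]
[ 0.49393411 -0.00430415  0.074     ]
[ 0.49441818 -0.00745143]
{'fx': 298.1855981400005, 'fy': 298.1855981400005, 'cx': 278.50237123650004, 'cy': 206.4914624847396, 'xyz': array([0.47088082, 0.06301801, 0.33305268]), 'attitude': array([0.97549617, 0.17425016, 0.02383318, 0.13219717])}
```

View pics/w4.png

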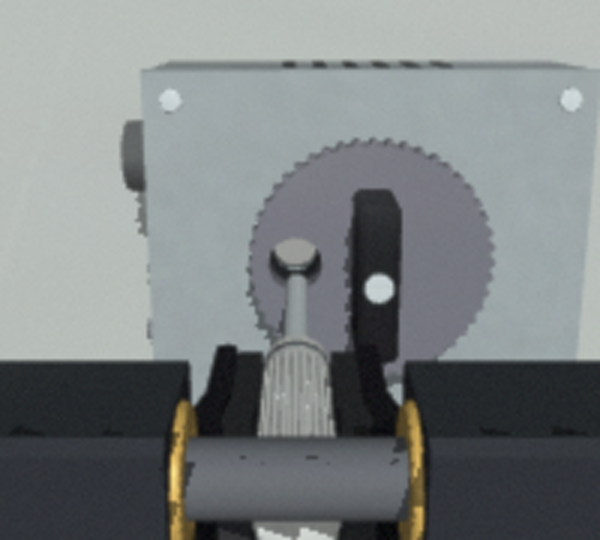

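The wrist view shows the tip at about (297,273) and the cap hole centred at about (295,258). They line up sideways.

Run:
```python
from h import *
w=(298.186,278.502,206.491,[0.47088082,0.06301801,0.33305268],[0.97549617,0.17425016,0.02383318,0.13219717])
f=lambda x,y:((x+.5)/3-.5+180,(y+.5)/3-.5+120)
print('tip',atz(w,*f(297,274),.0946),'hole',atz(w,*f(295,257),.074),'shoulder',atz(w,*f(298,347),.1526))
go([.4945,-.0075,.11],.353)
```

```text
tip [ 0.49525869 -0.00233901  0.0946    ] hole [ 0.49496047 -0.00320703  0.074     ] shoulder [ 0.49519534 -0.00170743  0.1526    ]
d tool [-0.0004 -0.0021  0.0604] n 0.0605 psi 0.3546 turn 0.0016 F [-0.6  0.4 -0.4] q [-0.24  0.43  1.81  0.    0.9  -0.59] tilt 0.001 12.0667
```

>>> shift_gripper(steps=[-0.0003, -0.0006, 0.01, 0, 0, 0, 0.012, 0, 0, 0, 0.012, 0, 0, 0, 0.01, 0, 0, 0, 0.004, 0, 0, 0, 0, 0, 0, 0, 0, 0])

```text
time: 12.65
position: [0.4957, -0.0074, 0.1223]
tool_rot: [0.572, 0.821, 0.0, 0.0]
ft_force: [0.4, 0.2, -0.5]
grip_width: 0.0135
grip_force: 40.0
```

```bash
python3 -c "
from h import *
go([.4945,-.0075,.113],.353)"
```

```text
d tool [ 0.0003 -0.0012  0.0093] n 0.0094 psi 0.3539 turn 0.0009 F [ 0.4  0.2 -0.5] q [-0.24  0.51  1.85  0.    0.78 -0.59] tilt 0.0006 12.65
```

No contact on the way in, so the stylus is through the hole. Now I'll press the button.

>>> shift_gripper(steps=[0, 0, 0.002, 0, 0, 0, 0.002, 0, 0, 0, 0.002, 0, 0, 0, 0.001, 0, 0, 0, 0, 0, 0, 0, 0, 0, 0, 0, 0, 0])

```text
time: 13.23
position: [0.4961, -0.0078, 0.1153]
tool_rot: [0.572, 0.82, 0.0, 0.001]
ft_force: [0.8, 0.7, 3.1]
grip_width: 0.0128
grip_force: 40.0
```

>>> shift_gripper(steps=[0, 0, 0.001, 0, 0, 0, 0.001, 0, 0, 0, 0, 0, 0, 0, 0, 0, 0, 0, 0, 0])

```text
time: 13.65
position: [0.4961, -0.0079, 0.1136]
tool_rot: [0.572, 0.82, 0.0, 0.001]
ft_force: [0.4, 0.5, 7.0]
grip_width: 0.0134
grip_force: 40.0
```

```bash
python3 -c "
from h import *
go([.4945,-.0075,.113],.353)"
```

```text
d tool [ 0.0009 -0.0014  0.0006] n 0.0018 psi 0.3529 turn -0.0001 F [0.4 0.5 7. ] q [-0.24  0.53  1.85  0.    0.76 -0.59] tilt 0.0018 13.65
```

>>> shift_gripper(steps=[0, 0, 0.001, 0, 0, 0, 0, 0, 0, 0, 0, 0, 0, 0, 0, 0, 0, 0, 0, 0, 0, 0, 0, 0])

```text
time: 14.15
position: [0.4963, -0.0079, 0.1133]
tool_rot: [0.572, 0.82, 0.0, 0.001]
ft_force: [0.4, 0.5, 13.4]
grip_width: 0.0129
grip_force: 40.0
```

```bash
python3 -c "
from h import *
go([.4945,-.0075,.113],.353)"
```

```text
d tool [ 0.001  -0.0015  0.0003] n 0.0018 psi 0.3529 turn -0.0001 F [ 0.4  0.5 13.4] q [-0.24  0.53  1.86  0.    0.75 -0.59] tilt 0.0025 14.15
```

The force rises steeply at a tip height of about 38–39 mm, so the button is bottomed. Handing in.

```bash
python3 -c "
from rig import robot
print(robot.hand_in())"
```

```text
the job is handed in; nothing more can be done
None
```

I handed the job in at about 14 s: the cap is twisted to its stop and the gripped stylus is holding the reset button fully down (about 13 N). Nothing else was touched that I know of, and the hand-in returned no verdict.

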